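# Flip the ratchet and loosen the battery lid bolt

### The job

Loosen the bolt in the red battery's lid with the ratchet that is already on it. The ratchet is still set to tighten: first flip the small direction lever on its head across to the other side, then swing the handle counter-clockwise (seen from above) until the bolt has turned at least an eighth of a turn, and leave the lever on that side. Do not knock over the white bottle on the tray.

Things in the scene. Friction and masses are not known exactly. Their poses are not given: they have to be found in the camera images.
- drive (a point): Centre of the steel ratchet's round head (54 mm across, 24 mm thick), on the vertical axis of bolt and socket, at the handle's mid-height, 52 mm above the red lid (204 x 264 mm). The ratchet stays on the bolt and only turns about this axis. x axis: along the handle towards its free end; z up; y: the side towards which the handle swings to loosen.
- grip (a point): Middle of the ratchet's handle grip, on its centre line, 130 mm from drive. The grip is a level ribbed round steel bar, 23 mm thick, from 95 to 200 mm from the bolt's axis; nearer the head is a 16 mm neck. 40 mm of free space lies under the grip down to the lid. It can be pushed sideways with shut fingers set down beside it.
- ratchet (a joint): Swing of the handle, rad, growing counter-clockwise from above: 0 (stop) to 1.7 (stop); starts at 0 to 0.1. Slight drag (about 2 N at the grip) until the ratchet bites at about 0.2, then about 10 N turn the bolt along with it; one swing does it. With the lever on the wrong side it swings freely and the bolt stays: bring it back to 0 before flipping.
- lever_tip (a point): Middle of the direction lever's upright fin: dark steel, 7 mm thick, 28 mm long, 22 mm high, on top of the ratchet. The lever turns about a vertical pivot 30 mm from drive along the handle and points towards the handle's free end. This point is 36 mm from the pivot, 27 mm above drive, 11 mm below the fin's upper edge. The head's top is 12 mm above drive.
- lever (a joint): Angle of the direction lever relative to the handle, rad, growing counter-clockwise from above: -0.5 (its stop) = tighten, fin leaning clockwise of the handle; +0.5 (other stop) = loosen, fin leaning to the side towards which the handle must swing. It stays where it is left; about 2 N sideways at the fin moves it.
- bolt (a joint): Rotation of the bolt and socket, rad, counter-clockwise from above; 0 = tight as found, stays where it is left. An eighth of a turn = 0.79.
- bottle: Closed white plastic bottle with a blue cap, 64 mm diameter, 170 mm high, standing on the steel tray beside the battery (on the side away from the handle); origin at the centre of its underside, z up.

How it is judged:
By the outcome, as a careful person would: the job done as asked, in the order asked, and still so for the second after the job is handed in, with the robot touching nothing.
It also fails if it takes over 48 s, if anything falls off the work surface, if the arm or the gripper's body presses on something with over 40 N, if the wrist force passes 120 N, or if a joint passes its speed limit or range.

### The arm

A 7-joint arm with a two-finger parallel gripper is mounted at the origin on the work surface. World frame = base frame: x ahead of the robot, y to its left, z up, the work surface at z = 0. Lengths are in m, angles in rad, forces in N, time in s.
With the tool pointing down it reaches from about 0.425 to 0.925 m from the base axis. Payload 6.8 kg.
Tool frame: the origin (TCP) lies between the finger pads; the fingertips stand finger_overhang ahead of it and the grasp point (between the pads) lies 6 mm ahead of it (finger_overhang is the distance from the TCP to the fingertips, in m); z points along the fingers, y is the line along which they close (so a half turn about z gives the same grasp; the last joint's range is limited). The gripper opens to 85 mm and grips with 20 to 120 N. Pads are 22 mm wide; open, the fingers measure 114 mm over their backs; the gripper's body (76 mm by 85 mm) begins 54 mm behind the grasp point. The pads swing forward as they close: fully open they stand 13 mm farther back than shut.
Start: joints at [1.209, 0.477, 0.022, 1.555, -0.011, 1.109, -0.083], TCP at [0.169, -0.653, 0.256] pointing down, gripper open.
Joint ranges: [-2.96, 2.96], [-0.34, 2.1], [-1.41, 1.46], [0.24, 2.44], [-1.37, 4.51], [0.17, 1.92], [-2.96, 2.96]. Speed limits (rad/s): [2.39, 2.39, 3.14, 3.14, 3.14, 3.14, 3.14].

### API

Orientations are given as a unit quaternion [w, x, y, z].
In Python, from station import * gives the robot as it stands.
- The arm moves only by the tool drive_tool, never from a script. Its argument "increments" is a list of rows, each an object of numbers: "claw": the finger opening in m, from 0 to 0.0854; "dx", "dy", "dz": the shift along the tool's x, y, z in m; "wx", "wy", "wz": the turn, a rotation vector about the tool's x, y, z in degrees. A call has 1 to 20 rows; each row shifts and turns the commanded pose from where the row before left it, along the tool's axes as they then stand; what a row does not reach is not made up. A row lasts 1/8 s, in which the tool goes at most 62.5 mm and 10.7 degrees, less where a joint would pass 70% of its speed; a pose out of reach is approached as far as the arm can. A call with a gripper value outside its range is refused whole. The fingers move at their own pace and stop on an object; "newtons" is the grip in N (left out, the last holds). Time passes only in rows, so rows that do not move let the fingers close. It gives the time, the measured TCP pose, the force, the opening and the grip force at its end, in the units of the state.
- get_obs(): the state, without advancing time (a new reading comes with each control period).
- read_camera(name): name is "scene" or "top"; returns (picture, depth): 480x640x3 uint8, red, green, blue; 480x640 float32, m along the optical axis (not along the pixel's ray), 0 where there is no reading.
- calibration(name): a dict with "intrinsics" (3x3 intrinsics, pixels), "R" (3x3) and "t" (3): a world point X has camera coordinates R X + t. Camera axes: x right, y down, z forward; pixel columns grow to the right and rows downward; lengths in m; the calibration is good to about 2 mm. A picture is of the moment at which its call begins. calibration takes no time and is no camera call.
- hand_in(): hands the job in; it is judged then, once.
The state is a dict: "t": time; "q": joint angles; "joint_vel": joint speeds; "joint_torque": joint torques, N m; "eef_pos": TCP position; "tool_rot": TCP orientation; "contact_force": force on the tool from outside, world axes, zero at the start; "torque": the same for the moment, N m; "gripper_width": opening from 0.0 (shut) to 1.0 (fully open); "grasp_force": force on a finger pad.
Only numpy, scipy, OpenCV 4.12 (cv2) and the standard library are available. Lean on these libraries where they do the work, as an engineer would, in place of code of your own. Each camera call takes 0.05 s, during which the arm holds its last target. There are 200 camera calls.

## Working session

There is one attempt and no reset: what is moved stays moved. The work goes in short steps, Python scripts to look and compute and a tool call to move; the robot and the scene stay as the last step left them, time stands still between calls to the robot, and variables do not carry over. Pictures are saved under pics/ and viewed, at most 10 in all, crops included, and the job is handed in when it is done.

Besides the shell and the picture viewer there is one more tool, called after "Request:" by a JSON object that holds its "fn" and its "kwargs", one argument or row to a line. drive_tool: Moves the arm, as the interface text tells. Its arguments: {"type":"object","properties":{"increments":{"type":"array","items":{"type":"object","properties":{"claw":{"type":"number"},"dx":{"type":"number"},"dy":{"type":"number"},"dz":{"type":"number"},"wx":{"type":"number"},"wy":{"type":"number"},"wz":{"type":"number"}}}},"newtons":{"type":"number"}},"required":["increments"]}

```bash
mkdir -p pics
python3 - <<'E'
from station import *
import cv2,numpy as np
o=get_obs();print(o)
for n in("scene","top"):
    p,d=read_camera(n);cv2.imwrite(f"pics/{n}0.png",p[:,:,::-1]);np.savez(f"{n}0.npz",p=p,d=d)
    c=calibration(n);print(n,c)
E
```

```text
{'t': 0.0, 'q': array([ 1.20888652,  0.47780066,  0.02232342,  1.55644908, -0.01148582,
        1.1092854 , -0.08309078]), 'joint_vel': array([-0.00093226,  0.00074918, -0.00146947, -0.00119419, -0.00123029,
        0.00051214, -0.00056179]), 'joint_torque': array([-2.17660358e-04, -5.96451259e+01,  1.60761539e+00, -2.81202632e+01,
        1.23947219e-02,  9.42163635e-03, -2.85760552e-05]), 'eef_pos': array([ 0.16934725, -0.65285167,  0.25532599]), 'tool_rot': array([-8.88376279e-04,  9.91954696e-01,  1.26590119e-01, -1.83954451e-04]), 'contact_force': array([ 0.47748814, -0.40478986,  0.25659879]), 'torque': array([-0.03596651, -0.0246163 ,  0.0155236 ]), 'grasp_force': 0.0, 'gripper_width': 1.001449694311973}
scene {'intrinsics': array([[596.58631318,   0.        , 318.39432696],
       [  0.        , 596.58631318, 241.67882295],
       [  0.        ,   0.        ,   1.        ]]), 'R': array([[-0.36719741,  0.93011804,  0.00681787],
       [ 0.65373643,  0.26328617, -0.70944279],
       [-0.6616606 , -0.25604847, -0.70473005]]), 't': array([ 0.09066573, -0.26269237,  1.47598569])}
top {'intrinsics': array([[587.00981583,   0.        , 321.68343601],
       [  0.        , 587.00981583, 242.20773879],
       [  0.        ,   0.        ,   1.        ]]), 'R': array([[-1.49787423e-02, -9.99887467e-01, -8.30513274e-04],
       [-9.70284241e-01,  1.47358804e-02, -2.41518829e-01],
       [ 2.41503889e-01, -2.81181436e-03, -9.70395778e-01]]), 't': array([0.11810517, 0.5612348 , 0.87920182])}
```

View pics/scene0.png

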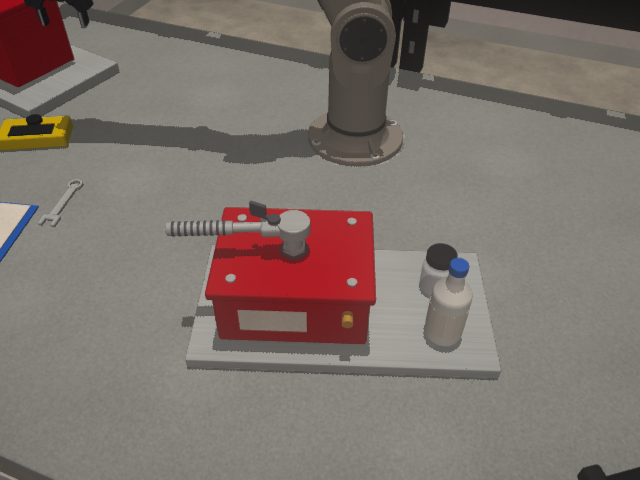

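View pics/top0.png

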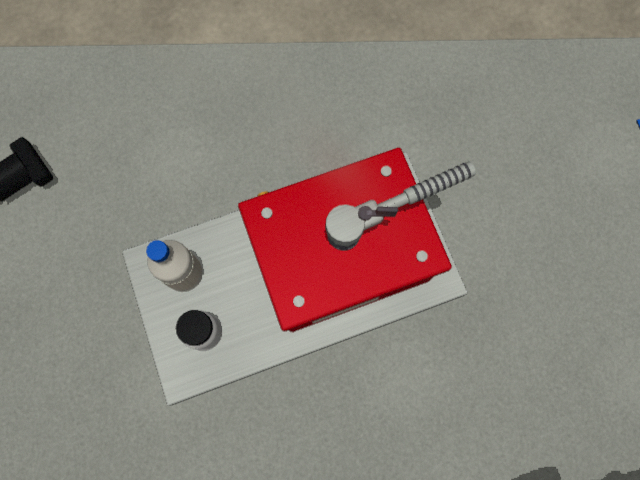

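The scene view shows the red battery with the head at about (294,225) and the grip running left to (168,228). The lever fin is at (258,209), and the bottle (447,310) is on the far side. In the top view, the head is at (345,225), the fin at (385,211) leaning clockwise of the handle, and the handle end at (472,169).

```bash
cat > h.py <<'E'
import numpy as np,cv2
from station import *
def world(n,d,u,v):
    c=calibration(n);K=c["intrinsics"];z=d[v,u]
    X=np.stack([(u-K[0,2])*z/K[0,0],(v-K[1,2])*z/K[1,1],z],-1)
    return (X-c["t"])@c["R"]
def ray(n,u,v,z):
    c=calibration(n);r=c["R"].T@np.linalg.inv(c["intrinsics"])@[u,v,1];o=-c["R"].T@c["t"]
    return o+r*(z-o[2])/r[2]
E
python3 - <<'E'
from h import *
a=np.load("top0.npz");p=a["p"].astype(int);d=a["d"]
v,u=np.mgrid[:480,:640];W=world("top",d,u,v)
red=(p[...,0]>120)&(p[...,1]<60)
zl=np.median(W[red][:,2]);print("lid z",zl)
reg=(u>310)&(u<490)&(v>140)&(v<260)&(d>0)
for lo,hi in((.03,.05),(.05,.058),(.058,.07),(.07,.095)):
    m=reg&(W[...,2]>zl+lo)&(W[...,2]<zl+hi)&~red
    print(lo,m.sum(),W[m].mean(0),W[m].min(0),W[m].max(0))
# head top disc
m=(reg&(abs(W[...,2]-zl-.064)<.004)&(u<366)).astype(np.uint8)
c=max(cv2.findContours(m,0,2)[0],key=cv2.contourArea);(cu,cv_),r=cv2.minEnclosingCircle(c)
D=ray("top",cu,cv_,zl+.064);print("head",cu,cv_,r,D,"r m",r*0.00118)
# handle grip
far=np.linalg.norm(W[...,:2]-D[:2],axis=-1)
m=reg&(far>.1)&(far<.21)&(W[...,2]>zl+.045)&(W[...,2]<zl+.07)
P=W[m];g=P.mean(0);ang=np.arctan2(*(g-D)[1::-1]);print("grip",g,ang,far[m].max())
m=reg&(W[...,2]>zl+.070)
P=W[m];print("fin",len(P),P.mean(0),P[:,2].max());print([tuple(x) for x in np.argwhere(m)[::15,::-1]])
e=np.array([np.cos(ang),np.sin(ang)]);n=np.array([-e[1],e[0]])
r=P[:,:2]-D[:2];print("fin along",np.percentile(r@e,[0,50,100]),"side",np.percentile(r@n,[0,50,100]))
m=reg&(u>455);P=W[m&(W[...,2]>zl+.04)];print(P.mean(0))
S=np.load("scene0.npz");p=S["p"].astype(int);d=S["d"];W=world("scene",d,u,v)
m=(u>165)&(u<325)&(v>195)&(v<240)&(d>0)&(W[...,2]>zl+.072);P=W[m];r=P[:,:2]-D[:2]
print("scene fin",len(P),P.mean(0),"along",np.percentile(r@e,[0,50,100]),"side",np.percentile(r@n,[0,50,100]),P[:,2].max())
E
```

```text
lid z 0.1547883474947917
0.03 57 [0.53906051 0.0652714  0.20116054] [ 0.52570636 -0.09815182  0.19570242] [0.61991445 0.10508043 0.20461424]
0.05 407 [ 0.58645469 -0.0156231   0.21016898] [ 0.5252877  -0.10829589  0.20507664] [0.64107318 0.10514373 0.21278532]
0.058 2566 [0.57754288 0.01972786 0.2176044 ] [ 0.52572532 -0.10672723  0.21281084] [0.64015584 0.10514576 0.22476098]
0.07 330 [0.56309245 0.03433207 0.23389199] [0.55534803 0.00949119 0.22479231] [0.57395747 0.0602529  0.24710165]
head 348.4705810546875 220.5294189453125 24.093692779541016 [0.55555427 0.07306465 0.21878835] r m 0.028430557479858398
grip [ 0.61256885 -0.06121206  0.21552159] -1.169260149125368 0.194215686773919
fin 330 [0.56309245 0.03433207 0.23389199] 0.24710164598031578
[(np.int64(363), np.int64(206)), (np.int64(384), np.int64(207)), (np.int64(363), np.int64(208)), (np.int64(384), np.int64(208)), (np.int64(361), np.int64(209)), (np.int64(382), np.int64(209)), (np.int64(397), np.int64(209)), (np.int64(374), np.int64(210)), (np.int64(390), np.int64(210)), (np.int64(366), np.int64(211)), (np.int64(381), np.int64(211)), (np.int64(397), np.int64(211)), (np.int64(377), np.int64(212)), (np.int64(392), np.int64(212)), (np.int64(369), np.int64(213)), (np.int64(385), np.int64(213)), (np.int64(364), np.int64(214)), (np.int64(379), np.int64(214)), (np.int64(394), np.int64(214)), (np.int64(377), np.int64(215)), (np.int64(393), np.int64(215)), (np.int64(361), np.int64(217))]
fin along [0.01459582 0.03876951 0.06170761] side [-0.02073802 -0.00914036  0.00896771]
[ 0.62514099 -0.09116786  0.21542456]
scene fin 166 [0.56711129 0.022488   0.23656446] along [0.03773386 0.05120559 0.0645952 ] side [-0.0190361  -0.00911319 -0.00096587] 0.2439049801480131
```

Run:
```python
import cv2
a=cv2.imread("pics/top0.png")[150:260,310:490];cv2.imwrite("pics/c0.png",cv2.resize(a,None,fx=4,fy=4,interpolation=cv2.INTER_CUBIC))
```

```text
(no output)
```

View pics/c0.png

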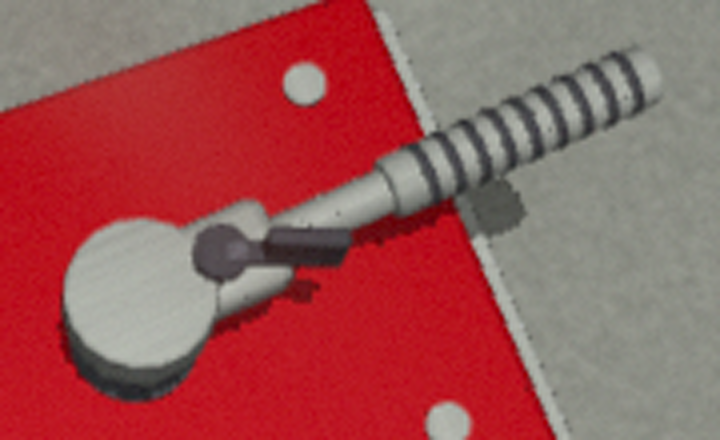

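Run:
```python
from h import *
import station
print([x for x in dir(station) if x[0]!='_'],getattr(station,"finger_overhang",None))
f=lambda x,y,z:ray("top",310+x/4,150+y/4,z)
zl=.1548
D=f(142,292,zl+.064);A=f(400,188,zl+.052);B=f(652,74,zl+.052)
print("D",D,"A",A,"B",B,np.linalg.norm((A-D)[:2]),np.linalg.norm((B-D)[:2]))
for P in(A,B):print(np.arctan2(P[1]-D[1],P[0]-D[0]))
a=np.arctan2(*(B-D)[1::-1]);e=np.array([np.cos(a),np.sin(a)]);n=np.array([-e[1],e[0]])
for x,y in((268,236),(350,240),(220,250)):
    r=f(x,y,zl+.09 if x>230 else zl+.072)-D;print("fin/pivot",r[:2]@e,r[:2]@n)
```

```text
['PlanningError', 'calibration', 'finger_overhang', 'get_obs', 'hand_in', 'read_camera'] 0.025
D [0.5521116  0.07720408 0.2188    ] A [ 0.59193238 -0.01453344  0.2068    ] B [ 0.63296699 -0.10594754  0.2068    ] 0.10000733884065875 0.20020517063928614
-1.1612659192428567
-1.155061062645937
fin/pivot 0.04206935716032473 -0.0062597728883153235
fin/pivot 0.06612249414861333 -0.018842595863717896
fin/pivot 0.029054247652955226 0.0004078369329855813
```

Request:
{"fn": "drive_tool", "kwargs": {
  "increments": [
    {"claw": 0, "dz": -0.03},
    {"claw": 0, "dz": -0.03},
    {"dx": 0.0288, "dy": -0.0297},
    {"dx": 0.0288, "dy": -0.0297},
    {"dx": 0.0288, "dy": -0.0297},
    {"dx": 0.0288, "dy": -0.0297},
    {"dx": 0.0288, "dy": -0.0297},
    {"dx": 0.0288, "dy": -0.0297},
    {"dx": 0.0288, "dy": -0.0297},
    {"dx": 0.0288, "dy": -0.0297},
    {"dx": 0.0288, "dy": -0.0297},
    {"dx": 0.0288, "dy": -0.0297},
    {"dx": 0.0288, "dy": -0.0297},
    {"dx": 0.0288, "dy": -0.0297},
    {"dx": 0.0288, "dy": -0.0297},
    {"dx": 0.0288, "dy": -0.0297},
    {"dx": 0.0288, "dy": -0.0297},
    {"dx": 0.0288, "dy": -0.0297},
    {"dx": 0.0288, "dy": -0.0297},
    {"dx": 0.0288, "dy": -0.0297, "wz": -9.2}
  ]
}}

```text
schema error: expected keys claw, dx, dy, dz, wx, wy, wz
```

```bash
cat > st.py <<'E'
from h import *
D=np.array([.552,.077]);a=-1.157;e=np.array([np.cos(a),np.sin(a)]);n=np.array([-e[1],e[0]])
from scipy.spatial.transform import Rotation as R
o=get_obs();q=o["tool_rot"];M=R.from_quat(np.r_[q[1:],q[0]]).as_matrix();r=o["eef_pos"][:2]-D
print("t",o["t"],o["eef_pos"].round(4),"along/side",(r@e).round(4),(r@n).round(4),"toolx ang",np.arctan2(M[1,0],M[0,0]),"F",o["contact_force"].round(1),"tool z",M[:,2].round(3),"w",o["gripper_width"],"q",o["q"].round(2))
def snap(k):
    p,d=read_camera("top");cv2.imwrite(f"pics/{k}t.png",p[130:290,290:530,::-1].repeat(3,0).repeat(3,1))
    p,d=read_camera("scene");cv2.imwrite(f"pics/{k}s.png",p[130:290,130:370,::-1].repeat(3,0).repeat(3,1))
E
python3 st.py
```

```text
t 0.1 [ 0.1694 -0.6529  0.2554] along/side 0.5145 -0.6438 toolx ang 0.2537763560236356 F [ 1.1  0.6 -0.6] tool z [-0.001  0.002 -1.   ] w 1.0004688669152637 q [ 1.21  0.48  0.02  1.56 -0.01  1.11 -0.08]
```

Request:
{"fn": "drive_tool", "kwargs": {
  "increments": [
    {"claw": 0, "dx": 0, "dy": 0, "dz": -0.03, "wx": 0, "wy": 0, "wz": 0},
    {"claw": 0, "dx": 0, "dy": 0, "dz": -0.03, "wx": 0, "wy": 0, "wz": 0},
    {"claw": 0, "dx": 0.037, "dy": -0.038, "dz": 0, "wx": 0, "wy": 0, "wz": 0},
    {"claw": 0, "dx": 0.037, "dy": -0.038, "dz": 0, "wx": 0, "wy": 0, "wz": 0},
    {"claw": 0, "dx": 0.037, "dy": -0.038, "dz": 0, "wx": 0, "wy": 0, "wz": 0},
    {"claw": 0, "dx": 0.037, "dy": -0.038, "dz": 0, "wx": 0, "wy": 0, "wz": 0},
    {"claw": 0, "dx": 0.037, "dy": -0.038, "dz": 0, "wx": 0, "wy": 0, "wz": 0},
    {"claw": 0, "dx": 0.037, "dy": -0.038, "dz": 0, "wx": 0, "wy": 0, "wz": 0},
    {"claw": 0, "dx": 0.037, "dy": -0.038, "dz": 0, "wx": 0, "wy": 0, "wz": 0},
    {"claw": 0, "dx": 0.037, "dy": -0.038, "dz": 0, "wx": 0, "wy": 0, "wz": 0},
    {"claw": 0, "dx": 0.037, "dy": -0.038, "dz": 0, "wx": 0, "wy": 0, "wz": 0},
    {"claw": 0, "dx": 0.037, "dy": -0.038, "dz": 0, "wx": 0, "wy": 0, "wz": 0},
    {"claw": 0, "dx": 0.037, "dy": -0.038, "dz": 0, "wx": 0, "wy": 0, "wz": 0},
    {"claw": 0, "dx": 0.037, "dy": -0.038, "dz": 0, "wx": 0, "wy": 0, "wz": 0},
    {"claw": 0, "dx": 0.037, "dy": -0.038, "dz": 0, "wx": 0, "wy": 0, "wz": 0},
    {"claw": 0, "dx": 0.037, "dy": -0.038, "dz": 0, "wx": 0, "wy": 0, "wz": -9.2},
    {"claw": 0, "dx": 0, "dy": 0, "dz": 0, "wx": 0, "wy": 0, "wz": 0},
    {"claw": 0, "dx": 0, "dy": 0, "dz": 0, "wx": 0, "wy": 0, "wz": 0}
  ]
}}

```text
t: 2.35
eef_pos: [0.5369, -0.0091, 0.3158]
tool_rot: [0.0, 0.979, 0.205, -0.001]
contact_force: [-0.1, -0.5, -0.0]
gripper_width: 0.0
grasp_force: 0.0
```

```bash
python3 st.py
```

```text
t 2.35 [ 0.5369 -0.0091  0.3158] along/side 0.0727 -0.0484 toolx ang 0.41319997910081296 F [-0.1 -0.5 -0. ] tool z [-0.001 -0.001 -1.   ] w 0.0002205787309748393 q [ 0.32  0.23 -0.49  1.79  0.12  1.15 -1.37]
```

Request:
{"fn": "drive_tool", "kwargs": {
  "increments": [
    {"claw": 0, "dx": 0, "dy": 0, "dz": 0.022, "wx": 0, "wy": 0, "wz": 0},
    {"claw": 0, "dx": 0, "dy": 0, "dz": 0.022, "wx": 0, "wy": 0, "wz": 0},
    {"claw": 0, "dx": 0, "dy": 0, "dz": 0.02, "wx": 0, "wy": 0, "wz": 0},
    {"claw": 0, "dx": 0, "dy": 0, "dz": 0, "wx": 0, "wy": 0, "wz": 0},
    {"claw": 0, "dx": 0.008, "dy": 0, "dz": 0, "wx": 0, "wy": 0, "wz": 0},
    {"claw": 0, "dx": 0.008, "dy": 0, "dz": 0, "wx": 0, "wy": 0, "wz": 0},
    {"claw": 0, "dx": 0.008, "dy": 0, "dz": 0, "wx": 0, "wy": 0, "wz": 0},
    {"claw": 0, "dx": 0.008, "dy": 0, "dz": 0, "wx": 0, "wy": 0, "wz": 0},
    {"claw": 0, "dx": 0.006, "dy": 0, "dz": 0, "wx": 0, "wy": 0, "wz": 0},
    {"claw": 0, "dx": 0.006, "dy": 0, "dz": 0, "wx": 0, "wy": 0, "wz": 0},
    {"claw": 0, "dx": 0, "dy": 0, "dz": 0, "wx": 0, "wy": 0, "wz": 0}
  ]
}}

```text
t: 3.72
eef_pos: [0.5782, 0.0102, 0.2523]
tool_rot: [-0.0, 0.979, 0.206, 0.0]
contact_force: [-0.4, -0.8, -0.1]
gripper_width: -0.001
grasp_force: 0.0
```

```bash
python3 st.py
```

```text
t 3.725 [0.5782 0.0102 0.2523] along/side 0.0717 -0.0029 toolx ang 0.4151913934174661 F [-0.4 -0.8 -0.1] tool z [ 0.001  0.001 -1.   ] w -0.0012736236342733662 q [ 0.25  0.36 -0.48  1.77  0.19  1.05 -1.45]
```

Request:
{"fn": "drive_tool", "kwargs": {
  "increments": [
    {"claw": 0, "dx": 0.004, "dy": 0, "dz": 0, "wx": 0, "wy": 0, "wz": 0},
    {"claw": 0, "dx": 0.004, "dy": 0, "dz": 0, "wx": 0, "wy": 0, "wz": 0},
    {"claw": 0, "dx": 0, "dy": 0, "dz": 0, "wx": 0, "wy": 0, "wz": 0}
  ]
}}

```text
t: 4.1
eef_pos: [0.5853, 0.0128, 0.2523]
tool_rot: [-0.0, 0.979, 0.206, 0.0]
contact_force: [0.6, 0.0, -0.3]
gripper_width: -0.001
grasp_force: 0.1
```

Run:
```python
from st import *
snap("a")
a=cv2.imread("pics/at.png");b=cv2.imread("pics/as.png");cv2.imwrite("pics/a.png",cv2.resize(np.hstack([a,b]),(800,267)))
```

```text
t 4.1 [0.5853 0.0128 0.2523] along/side 0.0721 0.0046 toolx ang 0.41461253076298055 F [ 0.6  0.  -0.3] tool z [ 0.  0. -1.] w -0.0009001514847604243 q [ 0.25  0.38 -0.48  1.75  0.19  1.06 -1.45]
```

View pics/a.png

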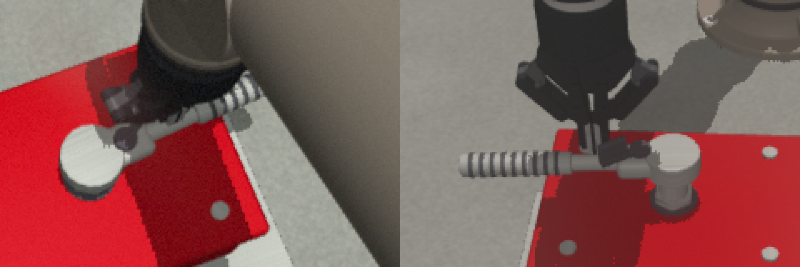

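The scene view shows the fin (613,150) now leaning to the loosen side, with the handle unmoved. I'll push slightly further to make sure it reaches its stop, then back off and rise for a clear look.

Request:
{"fn": "drive_tool", "kwargs": {
  "increments": [
    {"claw": 0, "dx": 0.004, "dy": 0, "dz": 0, "wx": 0, "wy": 0, "wz": 0},
    {"claw": 0, "dx": 0.003, "dy": 0, "dz": 0, "wx": 0, "wy": 0, "wz": 0},
    {"claw": 0, "dx": 0, "dy": 0, "dz": 0, "wx": 0, "wy": 0, "wz": 0}
  ]
}}

```text
t: 4.58
eef_pos: [0.5909, 0.0151, 0.252]
tool_rot: [0.0, 0.979, 0.206, -0.001]
contact_force: [-3.7, -1.2, 0.5]
gripper_width: 0.006
grasp_force: 1.7
```

Request:
{"fn": "drive_tool", "kwargs": {
  "increments": [
    {"claw": 0, "dx": -0.02, "dy": 0, "dz": 0, "wx": 0, "wy": 0, "wz": 0},
    {"claw": 0, "dx": -0.04, "dy": 0, "dz": -0.02, "wx": 0, "wy": 0, "wz": 0},
    {"claw": 0, "dx": 0, "dy": 0.05, "dz": -0.03, "wx": 0, "wy": 0, "wz": 0},
    {"claw": 0, "dx": 0, "dy": 0.03, "dz": 0, "wx": 0, "wy": 0, "wz": 0},
    {"claw": 0, "dx": 0, "dy": 0, "dz": 0, "wx": 0, "wy": 0, "wz": 0}
  ]
}}

```text
t: 5.2
eef_pos: [0.57, -0.0849, 0.3028]
tool_rot: [0.001, 0.979, 0.203, 0.001]
contact_force: [-0.4, 0.5, -1.2]
gripper_width: 0.0
grasp_force: 0.0
```

Run:
```python
from st import *
snap("b")
a=cv2.imread("pics/bt.png");b=cv2.imread("pics/bs.png");cv2.imwrite("pics/b.png",np.vstack([a,b])[:, :].copy() if 0 else cv2.resize(np.hstack([a,b]),(800,267)))
```

```text
t 5.2 [ 0.57   -0.0849  0.3028] along/side 0.1555 -0.0486 toolx ang 0.4096748455709114 F [-0.4  0.5 -1.2] tool z [ 0.003 -0.001 -1.   ] w 0.00026673711281302543 q [ 0.4   0.31 -0.45  1.72  0.14  1.14 -1.25]
```

View pics/b.png

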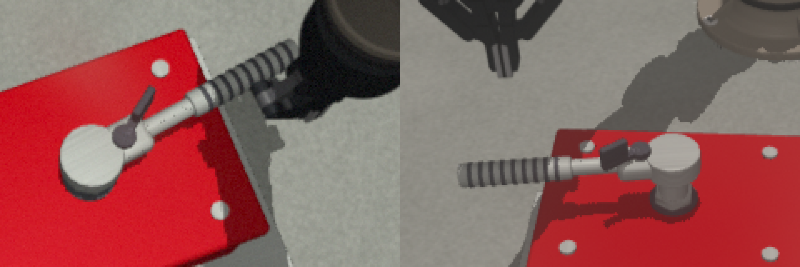

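The top view shows the handle clear and the fin now leaning about +0.45 to 0.5 rad to the loosen side (pivot (122,134), tip (154,90)). Next I'll set the shut fingers down beside the grip.

Request:
{"fn": "drive_tool", "kwargs": {
  "increments": [
    {"claw": 0, "dx": 0, "dy": -0.012, "dz": 0.02, "wx": 0, "wy": 0, "wz": 0},
    {"claw": 0, "dx": 0, "dy": 0, "dz": 0.03, "wx": 0, "wy": 0, "wz": 0},
    {"claw": 0, "dx": 0, "dy": 0, "dz": 0.03, "wx": 0, "wy": 0, "wz": 0},
    {"claw": 0, "dx": 0, "dy": 0, "dz": 0, "wx": 0, "wy": 0, "wz": 0},
    {"claw": 0, "dx": 0.012, "dy": 0, "dz": 0, "wx": 0, "wy": 0, "wz": 0},
    {"claw": 0, "dx": 0.012, "dy": 0, "dz": 0, "wx": 0, "wy": 0, "wz": 0},
    {"claw": 0, "dx": 0, "dy": 0, "dz": 0, "wx": 0, "wy": 0, "wz": 0}
  ]
}}

```text
t: 6.18
eef_pos: [0.5875, -0.0602, 0.2233]
tool_rot: [-0.0, 0.978, 0.206, 0.001]
contact_force: [-0.9, 0.0, -0.5]
gripper_width: -0.001
grasp_force: 0.0
```

```bash
python3 st.py
```

```text
t 6.175 [ 0.5875 -0.0602  0.2233] along/side 0.1399 -0.0227 toolx ang 0.41568790238530684 F [-0.9  0.  -0.5] tool z [ 0.002  0.001 -1.   ] w -0.0013243683364404092 q [ 0.34  0.41 -0.44  1.78  0.2   1.   -1.33]
```

Request:
{"fn": "drive_tool", "kwargs": {
  "increments": [
    {"claw": 0, "dx": 0.0122, "dy": 0.0015, "dz": 0, "wx": 0, "wy": 0, "wz": -5},
    {"claw": 0, "dx": 0.0122, "dy": 0.0015, "dz": 0, "wx": 0, "wy": 0, "wz": -5},
    {"claw": 0, "dx": 0.0122, "dy": 0.0015, "dz": 0, "wx": 0, "wy": 0, "wz": -5},
    {"claw": 0, "dx": 0.0122, "dy": 0.0015, "dz": 0, "wx": 0, "wy": 0, "wz": -5},
    {"claw": 0, "dx": 0.0122, "dy": 0.0015, "dz": 0, "wx": 0, "wy": 0, "wz": -5},
    {"claw": 0, "dx": 0.0122, "dy": 0.0015, "dz": 0, "wx": 0, "wy": 0, "wz": -5},
    {"claw": 0, "dx": 0, "dy": 0, "dz": 0, "wx": 0, "wy": 0, "wz": 0}
  ]
}}

```text
t: 7.05
eef_pos: [0.6497, -0.0269, 0.2226]
tool_rot: [0.001, 0.892, 0.451, -0.0]
contact_force: [-0.7, -1.1, 0.6]
gripper_width: -0.001
grasp_force: 1.1
```

```bash
cat >> st.py <<'E'
yaw=np.arctan2(M[1,0],M[0,0]);print("in tool frame",r@M[:2,0],r@M[:2,1])
E
python3 st.py
```

```text
t 7.05 [ 0.6497 -0.0269  0.2226] along/side 0.1344 0.0477 toolx ang 0.9365347740332962 F [-0.7 -1.1  0.6] tool z [ 0.    -0.001 -1.   ] w -0.0013953829555599171 q [ 0.33  0.52 -0.54  1.62  0.3   1.08 -0.93]
in tool frame -0.025742343612098054 0.1402847666317133
```

Run:
```python
from st import *
snap("c")
a=cv2.imread("pics/ct.png");b=cv2.imread("pics/cs.png");cv2.imwrite("pics/c.png",cv2.resize(np.hstack([a,b]),(800,267)))
```

```text
t 7.05 [ 0.6497 -0.0269  0.2226] along/side 0.1344 0.0477 toolx ang 0.9365347740332962 F [-0.7 -1.1  0.6] tool z [ 0.    -0.001 -1.   ] w -0.0013953829555599171 q [ 0.33  0.52 -0.54  1.62  0.3   1.08 -0.93]
in tool frame -0.025742343612098054 0.1402847666317133
```

View pics/c.png

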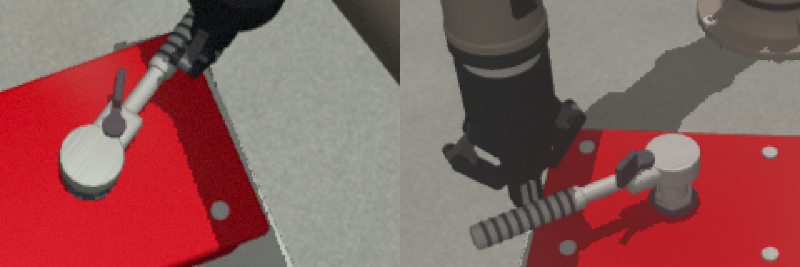

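The handle has swung about 0.5 rad and the lever is still on the loosen side. I'll continue and read the force while it moves.

Request:
{"fn": "drive_tool", "kwargs": {
  "increments": [
    {"claw": 0, "dx": 0.0122, "dy": 0.0018, "dz": 0, "wx": 0, "wy": 0, "wz": -5},
    {"claw": 0, "dx": 0.0122, "dy": 0.0018, "dz": 0, "wx": 0, "wy": 0, "wz": -5},
    {"claw": 0, "dx": 0.0122, "dy": 0.0018, "dz": 0, "wx": 0, "wy": 0, "wz": -5},
    {"claw": 0, "dx": 0.0122, "dy": 0.0018, "dz": 0, "wx": 0, "wy": 0, "wz": -5},
    {"claw": 0, "dx": 0.0122, "dy": 0.0018, "dz": 0, "wx": 0, "wy": 0, "wz": -5}
  ]
}}

```text
t: 7.78
eef_pos: [0.6835, 0.0215, 0.2225]
tool_rot: [0.001, 0.773, 0.634, -0.002]
contact_force: [-4.3, -7.6, 4.0]
gripper_width: 0.005
grasp_force: 4.2
```

Request:
{"fn": "drive_tool", "kwargs": {
  "increments": [
    {"claw": 0, "dx": 0.0122, "dy": 0.0018, "dz": 0, "wx": 0, "wy": 0, "wz": -5},
    {"claw": 0, "dx": 0.0122, "dy": 0.0018, "dz": 0, "wx": 0, "wy": 0, "wz": -5},
    {"claw": 0, "dx": 0.0122, "dy": 0.0018, "dz": 0, "wx": 0, "wy": 0, "wz": -5},
    {"claw": 0, "dx": 0.0122, "dy": 0.0018, "dz": 0, "wx": 0, "wy": 0, "wz": -5},
    {"claw": 0, "dx": 0.0122, "dy": 0.0018, "dz": 0, "wx": 0, "wy": 0, "wz": -5}
  ]
}}

```text
t: 8.4
eef_pos: [0.6946, 0.0812, 0.2225]
tool_rot: [0.001, 0.618, 0.786, -0.002]
contact_force: [-2.1, -8.7, 4.1]
gripper_width: -0.002
grasp_force: 4.2
```

```bash
python3 st.py
```

```text
t 8.4 [0.6946 0.0812 0.2225] along/side 0.0535 0.1323 toolx ang 1.8088749391783772 F [-2.1 -8.7  4.1] tool z [-0.    -0.005 -1.   ] w -0.002324039225156402 q [ 0.25  0.65 -0.72  1.48  0.45  1.18 -0.3 ]
in tool frame -0.02955915325572774 0.13961030820976808
```

The 9 N drag confirms the ratchet is biting, and the swing is about 1.35 rad. I'll back off, rise and look.

Request:
{"fn": "drive_tool", "kwargs": {
  "increments": [
    {"claw": 0, "dx": -0.01, "dy": 0, "dz": 0, "wx": 0, "wy": 0, "wz": 0},
    {"claw": 0, "dx": -0.02, "dy": 0, "dz": 0, "wx": 0, "wy": 0, "wz": 0},
    {"claw": 0, "dx": -0.01, "dy": 0, "dz": -0.03, "wx": 0, "wy": 0, "wz": 0},
    {"claw": 0, "dx": 0, "dy": 0, "dz": -0.05, "wx": 0, "wy": 0, "wz": 0},
    {"claw": 0, "dx": -0.05, "dy": 0, "dz": -0.02, "wx": 0, "wy": 0, "wz": 0},
    {"claw": 0, "dx": -0.05, "dy": 0, "dz": 0, "wx": 0, "wy": 0, "wz": 0},
    {"claw": 0, "dx": -0.05, "dy": 0, "dz": 0, "wx": 0, "wy": 0, "wz": 0},
    {"claw": 0, "dx": 0, "dy": 0, "dz": 0, "wx": 0, "wy": 0, "wz": 0},
    {"claw": 0, "dx": 0, "dy": 0, "dz": 0, "wx": 0, "wy": 0, "wz": 0}
  ]
}}

```text
t: 9.52
eef_pos: [0.7396, -0.1002, 0.3222]
tool_rot: [-0.0, 0.618, 0.786, 0.001]
contact_force: [-0.2, 0.8, 1.0]
gripper_width: -0.0
grasp_force: 0.0
```

Run:
```python
from st import *
for k in("top","scene"):
    p,d=read_camera(k);cv2.imwrite(f"pics/f{k}.png",p[:,:,::-1])
a=cv2.imread("pics/ftop.png");b=cv2.imread("pics/fscene.png");cv2.imwrite("pics/f.png",np.hstack([a[80:400,120:520],b[180:380,150:500].repeat(1,0)] ) if 0 else np.hstack([a[60:360,120:520],b[130:430,120:520]]))
```

```text
t 9.525 [ 0.7396 -0.1002  0.3222] along/side 0.2377 0.1005 toolx ang 1.808783065556655 F [-0.2  0.8  1. ] tool z [ 0.     0.001 -1.   ] w -4.196632257180074e-05 q [ 0.46  0.65 -0.71  1.24  0.41  1.4   0.02]
in tool frame -0.2164767722628029 0.14056599584895374
```

View pics/f.png

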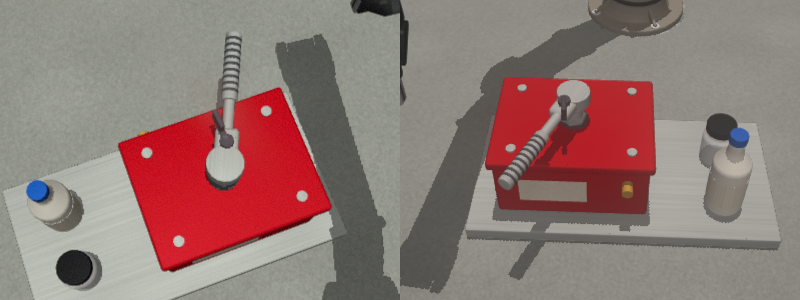

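Run:
```python
from st import *
for x,y in((234,35),(229,100)):
    P=ray("top",120+x,60+y,.2068)[:2]-D;print(P,np.linalg.norm(P),"swing from start",np.arctan2(P[1],P[0])+1.157)
```

```text
t 9.625 [ 0.7395 -0.0982  0.3225] along/side 0.2358 0.1012 toolx ang 1.8119462059057534 F [ 0.2 -0.6  0.1] tool z [ 0.     0.001 -1.   ] w -0.0023764663149469876 q [ 0.45  0.65 -0.71  1.24  0.41  1.4   0.02]
in tool frame -0.21494172117923124 0.140241549449167
[ 0.19798738 -0.0176107 ] 0.1987690577763725 swing from start 1.0682848976642785
[ 0.0965121  -0.00762703] 0.09681299911887241 swing from start 1.0781372711991914
```

After release the handle stands at only 1.07 rad of swing, less than the finger pose implied at contact. To be certain, I'll push again with the tips slightly deeper and look while in contact.

Request:
{"fn": "drive_tool", "kwargs": {
  "increments": [
    {"claw": 0, "dx": 0.0425, "dy": -0.007, "dz": 0, "wx": 0, "wy": 0, "wz": 0},
    {"claw": 0, "dx": 0.0425, "dy": -0.007, "dz": 0, "wx": 0, "wy": 0, "wz": 0},
    {"claw": 0, "dx": 0.0425, "dy": -0.008, "dz": 0, "wx": 0, "wy": 0, "wz": 9.2},
    {"claw": 0, "dx": 0, "dy": 0, "dz": 0, "wx": 0, "wy": 0, "wz": 9.2},
    {"claw": 0, "dx": 0, "dy": 0, "dz": 0.035, "wx": 0, "wy": 0, "wz": 0},
    {"claw": 0, "dx": 0, "dy": 0, "dz": 0.035, "wx": 0, "wy": 0, "wz": 0},
    {"claw": 0, "dx": 0, "dy": 0, "dz": 0.033, "wx": 0, "wy": 0, "wz": 0},
    {"claw": 0, "dx": 0, "dy": 0, "dz": 0, "wx": 0, "wy": 0, "wz": 0},
    {"claw": 0, "dx": 0.011, "dy": 0, "dz": 0, "wx": 0, "wy": 0, "wz": 0},
    {"claw": 0, "dx": 0.011, "dy": 0, "dz": 0, "wx": 0, "wy": 0, "wz": 0},
    {"claw": 0, "dx": 0, "dy": 0, "dz": 0, "wx": 0, "wy": 0, "wz": 0}
  ]
}}

```text
t: 11.0
eef_pos: [0.6904, 0.0428, 0.2209]
tool_rot: [0.001, 0.735, 0.678, 0.001]
contact_force: [-0.6, -0.5, -0.0]
gripper_width: -0.0
grasp_force: 0.0
```

```bash
python3 st.py
```

```text
t 11.0 [0.6904 0.0428 0.2209] along/side 0.0869 0.113 toolx ang 1.4914184669063546 F [-0.6 -0.5 -0. ] tool z [ 0.003  0.001 -1.   ] w -0.0001461801113238249 q [ 0.28  0.62 -0.66  1.51  0.4   1.14 -0.53]
in tool frame -0.023072307003211907 0.14065390819806547
```

Request:
{"fn": "drive_tool", "kwargs": {
  "increments": [
    {"claw": 0, "dx": 0.0122, "dy": 0.0016, "dz": 0, "wx": 0, "wy": 0, "wz": -5},
    {"claw": 0, "dx": 0.0122, "dy": 0.0016, "dz": 0, "wx": 0, "wy": 0, "wz": -5}
  ]
}}

```text
t: 11.25
eef_pos: [0.6945, 0.0624, 0.2203]
tool_rot: [0.002, 0.673, 0.739, -0.001]
contact_force: [-1.0, -7.6, 4.2]
gripper_width: -0.007
grasp_force: 3.5
```

Request:
{"fn": "drive_tool", "kwargs": {
  "increments": [
    {"claw": 0, "dx": 0.0122, "dy": 0.0016, "dz": 0, "wx": 0, "wy": 0, "wz": -5},
    {"claw": 0, "dx": 0.0122, "dy": 0.0016, "dz": 0, "wx": 0, "wy": 0, "wz": -5}
  ]
}}

```text
t: 11.5
eef_pos: [0.6949, 0.0858, 0.2203]
tool_rot: [0.002, 0.607, 0.795, -0.002]
contact_force: [0.2, -7.8, 3.5]
gripper_width: 0.003
grasp_force: 4.2
```

Run:
```python
from st import *
for k in("top","scene"):
    p,d=read_camera(k);cv2.imwrite(f"pics/g{k}.png",p[:,:,::-1])
a=cv2.imread("pics/gtop.png");b=cv2.imread("pics/gscene.png");cv2.imwrite("pics/g.png",np.hstack([a[60:360,120:520],b[130:430,120:520]]))
```

```text
t 11.5 [0.6949 0.0858 0.2203] along/side 0.0494 0.1344 toolx ang 1.8375717711327093 F [ 0.2 -7.8  3.5] tool z [ 0.002 -0.005 -1.   ] w 0.002605352030963342 q [ 0.25  0.65 -0.73  1.48  0.46  1.18 -0.28]
in tool frame -0.029149822291985313 0.14019548935513812
```

View pics/g.png

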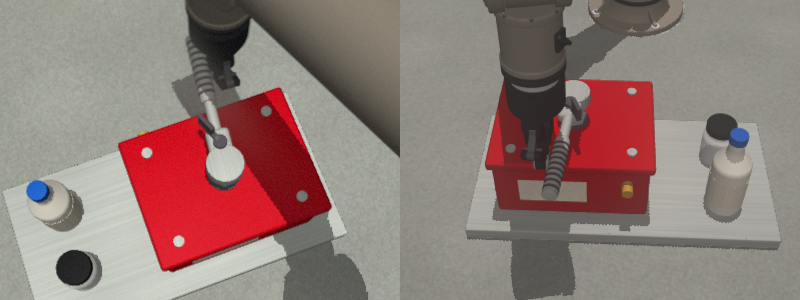

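The handle (205,70) has now swung to about 1.33 rad, with 8 N of resistance, the lever still on the loosen side, and the bottle upright. I'll push a little more, then back off gently and track the handle angle numerically.

Request:
{"fn": "drive_tool", "kwargs": {
  "increments": [
    {"claw": 0, "dx": 0.0122, "dy": 0.0018, "dz": 0, "wx": 0, "wy": 0, "wz": -5},
    {"claw": 0, "dx": 0.006, "dy": 0.001, "dz": 0, "wx": 0, "wy": 0, "wz": -2.5},
    {"claw": 0, "dx": 0, "dy": 0, "dz": 0, "wx": 0, "wy": 0, "wz": 0}
  ]
}}

```text
t: 11.98
eef_pos: [0.6922, 0.1053, 0.2203]
tool_rot: [0.002, 0.554, 0.833, -0.001]
contact_force: [0.9, -6.1, 3.3]
gripper_width: -0.001
grasp_force: 2.8
```

```bash
cat > ang.py <<'E'
from st import *
p,d=read_camera("top");v,u=np.mgrid[:480,:640];W=world("top",d,u,v);p=p.astype(int)
rr=np.linalg.norm(W[...,:2]-D,axis=-1)
m=(d>0)&(rr>.065)&(rr<.1)&(W[...,2]>.198)&(W[...,2]<.222)&(p.min(-1)>70)
P=W[m][:,:2]-D;t=np.arctan2(P[:,1],P[:,0]);print("N",m.sum(),"swing from start",np.median(t)+1.157,np.percentile(t,[5,95])+1.157)
E
python3 ang.py
```

```text
t 11.975 [0.6922 0.1053 0.2203] along/side 0.0305 0.1398 toolx ang 1.9675017718463523 F [ 0.9 -6.1  3.3] tool z [ 0.002 -0.003 -1.   ] w -0.0005539162473993373 q [ 0.24  0.66 -0.76  1.48  0.48  1.18 -0.19]
in tool frame -0.028065225920790277 0.14025337536793112
N 292 swing from start 1.5467601566687539 [1.44851833 1.62479489]
```

Request:
{"fn": "drive_tool", "kwargs": {
  "increments": [
    {"claw": 0, "dx": -0.004, "dy": 0, "dz": 0, "wx": 0, "wy": 0, "wz": 0},
    {"claw": 0, "dx": -0.004, "dy": 0, "dz": 0, "wx": 0, "wy": 0, "wz": 0},
    {"claw": 0, "dx": -0.004, "dy": 0, "dz": 0, "wx": 0, "wy": 0, "wz": 0},
    {"claw": 0, "dx": -0.008, "dy": 0, "dz": 0, "wx": 0, "wy": 0, "wz": 0},
    {"claw": 0, "dx": -0.008, "dy": 0, "dz": 0, "wx": 0, "wy": 0, "wz": 0},
    {"claw": 0, "dx": 0, "dy": 0, "dz": 0, "wx": 0, "wy": 0, "wz": 0}
  ]
}}

```text
t: 12.78
eef_pos: [0.7023, 0.0807, 0.2189]
tool_rot: [0.0, 0.554, 0.833, -0.0]
contact_force: [0.3, -5.0, -0.9]
gripper_width: -0.003
grasp_force: 2.5
```

```bash
python3 ang.py
```

```text
t 12.775 [0.7023 0.0807 0.2189] along/side 0.0571 0.1391 toolx ang 1.9678538235525465 F [ 0.3 -5.  -0.9] tool z [-0.    -0.001 -1.   ] w -0.003221287673616412 q [ 0.27  0.68 -0.75  1.47  0.48  1.19 -0.15]
in tool frame -0.05475580315822215 0.14003422329721876
N 289 swing from start 1.3617192089047512 [1.2676334  1.44880543]
```

The handle springs back elastically by about 0.27 rad when unloaded, so the resting angle is what counts. I'll retreat fully and measure it.

Request:
{"fn": "drive_tool", "kwargs": {
  "increments": [
    {"claw": 0, "dx": -0.006, "dy": 0, "dz": 0, "wx": 0, "wy": 0, "wz": 0},
    {"claw": 0, "dx": -0.006, "dy": 0, "dz": 0, "wx": 0, "wy": 0, "wz": 0},
    {"claw": 0, "dx": -0.01, "dy": 0, "dz": 0, "wx": 0, "wy": 0, "wz": 0},
    {"claw": 0, "dx": -0.02, "dy": 0, "dz": 0, "wx": 0, "wy": 0, "wz": 0},
    {"claw": 0, "dx": -0.02, "dy": 0, "dz": 0, "wx": 0, "wy": 0, "wz": 0},
    {"claw": 0, "dx": 0, "dy": 0, "dz": -0.04, "wx": 0, "wy": 0, "wz": 0},
    {"claw": 0, "dx": 0, "dy": 0, "dz": -0.05, "wx": 0, "wy": 0, "wz": 0},
    {"claw": 0, "dx": -0.05, "dy": 0, "dz": 0, "wx": 0, "wy": 0, "wz": 0},
    {"claw": 0, "dx": -0.05, "dy": 0, "dz": 0, "wx": 0, "wy": 0, "wz": 0},
    {"claw": 0, "dx": 0, "dy": 0, "dz": 0, "wx": 0, "wy": 0, "wz": 0},
    {"claw": 0, "dx": 0, "dy": 0, "dz": 0, "wx": 0, "wy": 0, "wz": 0}
  ]
}}

```text
t: 14.2
eef_pos: [0.7648, -0.0681, 0.3089]
tool_rot: [-0.0, 0.554, 0.833, 0.0]
contact_force: [0.7, 0.9, 1.0]
gripper_width: -0.002
grasp_force: 0.0
```

```bash
cat >> ang.py <<'E'
q,_=read_camera("scene");cv2.imwrite("pics/h.png",np.hstack([p[60:360,120:520],q[130:430,120:520]])[:,:,::-1].astype(np.uint8))
E
python3 ang.py; sleep 1; python3 ang.py
```

```text
t 14.2 [ 0.7648 -0.0681  0.3089] along/side 0.2184 0.1365 toolx ang 1.9682106339846828 F [0.7 0.9 1. ] tool z [-0.001  0.001 -1.   ] w -0.0016010369209558245 q [ 0.41  0.71 -0.74  1.19  0.46  1.41  0.12]
in tool frame -0.21611681587508777 0.14009581263825588
N 292 swing from start 1.2544342938196116 [1.15846679 1.34185469]
t 14.3 [ 0.7646 -0.066   0.3094] along/side 0.2164 0.1372 toolx ang 1.9711027055868753 F [-0.1  0.3  0.2] tool z [-0.     0.001 -1.   ] w -0.0023029717889240047 q [ 0.41  0.7  -0.74  1.19  0.46  1.41  0.12]
in tool frame -0.2145200661435944 0.14005889477598224
N 290 swing from start 1.2543928788303915 [1.15883407 1.34315905]
```

View pics/h.png

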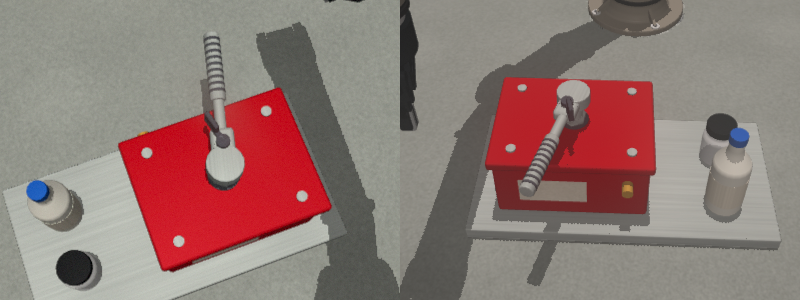

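The handle rests at 1.25 rad of swing, so the bolt has turned about 1 rad, against the 0.79 needed. The fin still leans to the loosen side (213,125), the bottle is upright and the robot is touching nothing.

```bash
python3 -c "
from station import *
print(hand_in())"
```

```text
the job is handed in; nothing more can be done
None
```

I flipped the lever to loosen, then swung the handle counter-clockwise to rest about 1.25 rad from its start. By estimate the bolt turned about 1 rad (0.79 needed); I couldn't see the bolt itself, the bottle stayed upright, and the job was handed in at about 14 s.

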